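# Take over a clamped bar with a second locking clamp

## Task

The flat bar on the base plate is held by one locking clamp, which sits just where the next weld goes. Press down the handle of the other, open clamp until it snaps over centre and locks onto the bar by itself, and ease off as soon as it snaps rather than ramming the handle against its stop; only then push down the release lever that sticks out behind the handle of the first clamp to free it, so that it springs wide open. The bar must not shift, and the things lying round it stay where they are.

Things in the scene. Friction and masses are not known exactly. Their poses are not given: they have to be found in the camera images.
- clamp_a: Plain steel locking clamp on a bolted foot plate, 260 mm long, locked onto the bar at the start; same make as clamp_b, 140 mm to one or the other side of it, jaws over the same bar. Origin: under the jaw pivot, at the table; +x points to the jaw, -x to the tail of the handle. A flat release lever lies in its upper, moving handle and sticks out 40 mm behind it.
- clamp_b: The same clamp, open at the start; origin and axes as clamp_a. Its upper handle swings in the x-z plane and drives the jaw through a toggle link. It is sprung open; let go before dead centre and it springs back. Where it locks, and how hard it goes, depends on how its adjusting screw happens to stand, so that must be felt. More than 15 N on its handle is too much.
- clamp_b_grip (a point): Place to press: middle of clamp_b's flat, 18 mm wide handle top, 12 mm before its end. Open: 133 to 147 mm above the table, face falling 0.2 to 0.35 rad to the jaw; locked: 93 to 107 mm, 12 mm farther to -x, nearly level. Spring 1 to 5 N at first; with the foot on the bar a peak of 3 to 10 N, fading to 0; then it snaps about 2 mm down by itself, off the finger, onto a hard stop.
- clamp_b_foot (a point): Centre of the underside of clamp_b's round 19 mm cushioned foot on the jaw's spindle, 52 mm in +x from the clamp's origin. Open about 32 mm above the table; it meets the bar, 15 mm above the table, when the handle has gone down about half its way.
- clamp_a_foot (a point): The same foot on clamp_a: on the bar (15 mm above the table) at the start, about 32 mm above the table when the clamp is open.
- clamp_a_tail (a point): Place to press: middle of the ribbed top of clamp_a's release lever tongue, 14 mm wide (clamp's y), 38 mm long, free beside and beneath; 200 mm in -x from the clamp's origin, 27 mm behind the handle's end, 90 to 94 mm high when locked. Pressed 5 to 12 mm down with 3 to 8 N, it pries the toggle back over centre; once the finger lifts away, handle and tongue spring well up.
- clamp_a_lever (a joint): How far clamp_a's release lever is turned down out of its handle, rad: 0 at rest (a light spring holds it there), trips the toggle at 0.04 to 0.12, then swings to 0.2 to 0.35 as the handle springs up under the finger.
- flat_bar: A loose black steel flat bar, 26 x 280 x 5 mm, 0.4 kg, lying flat along the base plate. Origin: centre of its underside, 10 mm above the table; its length is along its y.
- base_plate: A fixed steel plate, 70 x 250 x 10 mm, on the table under the bar. Origin: centre of its underside; its length is along its y. The clamps stand on its -x side.
- pliers: Bystander: combination pliers with black handles, 55 x 181 x 9 mm, lying on the table. Origin: centre of its underside.
- nut: Bystander: a large hexagon nut, 30 x 34 x 22 mm, on the table. Origin: centre of its underside.
- soapstone: Bystander: a flat white marking stick, 12 x 75 x 5 mm, on the table. Origin: centre of its underside.

How it is judged:
By the outcome, as a careful person would: the job done as asked, in the order asked, and still so for the second after the job is handed in, with the robot touching nothing.
It also fails if it takes over 64 s, if anything falls off the work surface, if the arm or the gripper's body presses on something with over 40 N, if the wrist force passes 120 N, or if a joint passes its speed limit or range.

## Robot

A 7-joint arm with a two-finger parallel gripper is mounted at the origin on the work surface; the furniture and walls round the work are solid. World frame = base frame: x ahead of the robot, y to its left, z up, the work surface at z = 0. Lengths are in m, angles in rad, forces in N, time in s.
With the tool pointing down it reaches from about 0.4 to 0.85 m from the base axis. Payload 4.5 kg.
Tool frame: the origin (TCP) lies where the fingers leave the gripper's body, on its centre line; the fingertips stand 64 mm ahead of it and the grasp point (between the pads) lies 45 mm ahead of it; z points along the fingers, y is the line along which they close (so a half turn about z gives the same grasp; the last joint's range is limited). The gripper opens to 88 mm and grips with 3 to 60 N. Pads are 18 mm wide; open, the fingers measure 123 mm over their backs; the gripper's body (75 mm by 187 mm) begins 45 mm behind the grasp point.
Start: joints at [-1.275, 0.689, -0.195, 1.565, 0.157, 0.902, -0.215], TCP at [0.162, 0.604, 0.303] pointing down, gripper open.
Joint ranges: [-3.01, 3.01], [-0.46, 2.08], [-1.47, 1.51], [0.13, 2.56], [-1, 4.14], [0.04, 2.09], [-2.66, 2.66]. Speed limits (rad/s): [2.57, 2.57, 3.14, 3.14, 3.14, 3.14, 3.14].

## Interface

Orientations are given as a unit quaternion [x, y, z, w].
In Python, from plant import r gives the robot as it stands.
- The arm moves only by the tool play_rows, never from a script. Its arguments are lists of equal length, an entry for each row: "translation": the shift along the tool's x, y, z in m, a list of three; "delta_rot": the turn, a rotation vector about the tool's x, y, z in degrees, a list of three; "grip": the opening, from -1 (shut) to 1 (fully open). In form: {"translation": [[x, y, z], ...], "delta_rot": [[rx, ry, rz], ...], "grip": [grip, ...]}. A call has 1 to 20 rows; each row shifts and turns the commanded pose from where the row before left it, along the tool's axes as they then stand; what a row does not reach is not made up. A row lasts 1/8 s, in which the tool goes at most 62.5 mm and 10.7 degrees, less where a joint would pass 70% of its speed; a pose out of reach is approached as far as the arm can. A call with a gripper value outside its range is refused whole. The fingers move at their own pace and stop on an object; "squeeze" is the grip in N (left out, the last holds). Time passes only in rows, so rows that do not move let the fingers close. It gives the time, the measured TCP pose, the force, the opening and the grip force at its end, in the units of the state.
- r.get_state(): the state, without advancing time (a new reading comes with each control period).
- r.snapshot(name): name is "scene" or "top"; returns the picture (420x560x3 uint8, blue, green, red); there is no depth.
- r.get_calibration(name): a dict with "intrinsics" (3x3 intrinsics, pixels), "eye" and "rotation" of the camera in the world. Camera axes: x right, y up, looking along -z (the intrinsics and any distortion apply to the point x, -y, -z); pixel columns grow to the right and rows downward; lengths in m; the calibration is good to about 2 mm. A picture is of the moment at which its call begins. get_calibration takes no time and is no camera call.
- r.finish_job(): hands the job in; it is judged then, once.
Trained networks look in the newest picture that a camera, given by its name, has taken for a name from the list of things; names that differ only in an ending like _2 or _b are one class to them, and where a whole thing is asked for, a point or a joint stands for the part that bears it (a point fixed in the world has none). Each returns a list of dicts, best first, with "confidence" (0 to 1); they miss things now and then, are a little off and sometimes report something else, mostly with a low value. They report only what shows in the picture. A call takes as long as a camera call.
- r.look_for(camera, target): "point" ([x, y, z] in m, in world coordinates, good to about 4 mm: the middle of the surface that is visible of it).
- r.silhouettes(camera, target): "pixels" (420x560 bool, what is visible of it).
The state is a dict: "clock": time; "q": joint angles; "qd": joint speeds; "joint_torque": joint torques, N m; "tool_pos": TCP position; "eef_rot": TCP orientation; "contact_force": force on the tool from outside, world axes, zero at the start; "moment": the same for the moment, N m; "opening": opening from 0.0 (shut) to 1.0 (fully open); "finger_force": force on a finger pad.
Only numpy, scipy, OpenCV 4.12 (cv2) and the standard library are available. Lean on these libraries where they do the work, as an engineer would, in place of code of your own. Each camera call takes 0.05 s, during which the arm holds its last target. There are 200 camera calls.

## Working session

There is one attempt and no reset: what is moved stays moved. The work goes in short steps, Python scripts to look and compute and a tool call to move; the robot and the scene stay as the last step left them, time stands still between calls to the robot, and variables do not carry over. Pictures are saved under pics/ and viewed, at most 10 in all, crops included, and the job is handed in when it is done.

Besides the shell and the picture viewer there is one more tool, called after "Call:" as name(argument=value, ...), one argument or row to a line, values as JSON. play_rows: Moves the arm, as the interface text tells. Its arguments: {"type":"object","properties":{"translation":{"type":"array","items":{"type":"array","items":{"type":"number"}}},"delta_rot":{"type":"array","items":{"type":"array","items":{"type":"number"}}},"grip":{"type":"array","items":{"type":"number"}},"squeeze":{"type":"number"}},"required":["translation","delta_rot","grip"]}

```bash
mkdir -p pics; ls; python3 - <<'E'
from plant import r
import cv2,numpy as np
np.set_printoptions(precision=4,suppress=True)
s=r.get_state(); print(s['clock'],s['tool_pos'],s['eef_rot'],s['contact_force'],s['opening'])
for c in ['scene','top']:
    im=r.snapshot(c); cv2.imwrite(f'pics/{c}0.png',im)
    k=r.get_calibration(c); print(c,k)
    for t in ['clamp_a','clamp_b','clamp_b_grip','clamp_b_foot','clamp_a_foot','clamp_a_tail','flat_bar','base_plate','pliers','nut','soapstone']:
        print(t,[(np.round(d['point'],3).tolist(),round(d['confidence'],2)) for d in r.look_for(c,t)])
E
```

```text
pics
0.0 [0.1617 0.6032 0.3019] [ 0.1305  0.9914 -0.0009 -0.    ] [-0.1937 -0.199   0.0817] 1.0009992114514281
scene {'intrinsics': array([[428.2212,   0.    , 280.747 ],
       [  0.    , 428.2212, 208.8674],
       [  0.    ,   0.    ,   1.    ]]), 'eye': array([ 0.1001, -0.4909,  0.6023]), 'rotation': array([ 0.4537, -0.1193, -0.235 ,  0.8513])}
clamp_a [([0.481, 0.036, 0.053], 0.63), ([0.626, 0.066, 0.056], 0.62), ([0.508, -0.081, 0.092], 0.2)]
clamp_b [([0.481, 0.036, 0.053], 0.63), ([0.626, 0.066, 0.056], 0.62), ([0.508, -0.081, 0.092], 0.2)]
clamp_b_grip [([0.626, 0.022, 0.096], 0.88)]
clamp_b_foot []
clamp_a_foot []
clamp_a_tail [([0.628, 0.023, 0.098], 0.65), ([0.508, -0.085, 0.093], 0.62), ([0.515, 0.429, 0.008], 0.38)]
flat_bar [([0.52, 0.163, 0.019], 0.79), ([0.482, 0.036, 0.052], 0.23)]
base_plate [([0.487, 0.15, 0.009], 0.97)]
pliers [([0.516, 0.429, 0.006], 0.75)]
nut [([0.356, 0.449, 0.021], 0.68)]
soapstone [([0.337, 0.34, 0.007], 0.55)]
top {'intrinsics': array([[385.3975,   0.    , 278.0228],
       [  0.    , 385.3975, 203.9677],
       [  0.    ,   0.    ,   1.    ]]), 'eye': array([0.3586, 0.144 , 1.0263]), 'rotation': array([-0.0526,  0.0416,  0.7092, -0.7018])}
clamp_a [([0.622, 0.07, 0.065], 0.97), ([0.486, 0.051, 0.064], 0.87)]
clamp_b [([0.622, 0.07, 0.065], 0.97), ([0.486, 0.051, 0.064], 0.87)]
clamp_b_grip [([0.63, 0.019, 0.117], 0.87)]
clamp_b_foot []
clamp_a_foot []
clamp_a_tail []
flat_bar [([0.523, 0.161, 0.014], 0.87), ([0.339, 0.346, 0.007], 0.22)]
base_plate [([0.533, 0.167, 0.009], 0.59)]
pliers [([0.528, 0.428, 0.008], 0.76)]
nut [([0.357, 0.447, 0.025], 0.62)]
soapstone [([0.34, 0.342, 0.003], 0.72)]
```

View pics/scene0.png

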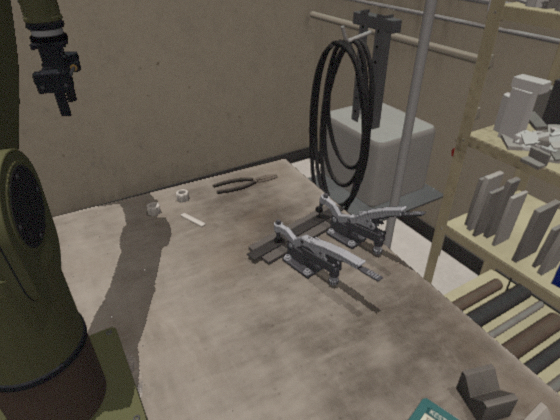

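View pics/top0.png

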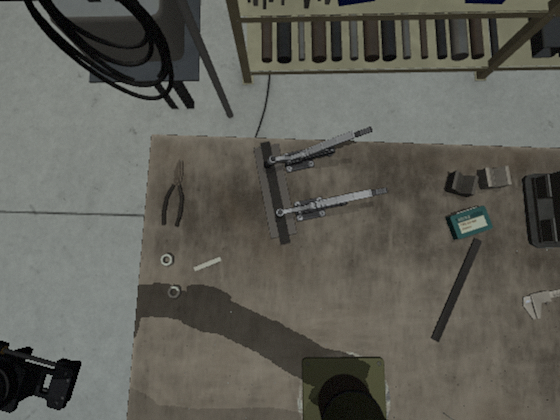

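The scene shows two clamps, the near one around (310,250) and the far one around (365,220), with the pliers, nuts and soapstone behind left. In the top view their handles run right, with tails at (379,191) and (365,130). I'll zoom in to tell which is open.

```bash
python3 - <<'E'
import cv2,numpy as np
a=cv2.imread('pics/scene0.png')[185:295,240:430]; b=cv2.imread('pics/top0.png')[115:255,240:400]
a=cv2.resize(a,None,fx=4,fy=4,interpolation=cv2.INTER_CUBIC);b=cv2.resize(b,None,fx=4,fy=4,interpolation=cv2.INTER_CUBIC)
cv2.imwrite('pics/c1.png',a);cv2.imwrite('pics/c2.png',b)
E
```

```text
(no output)
```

View pics/c1.png

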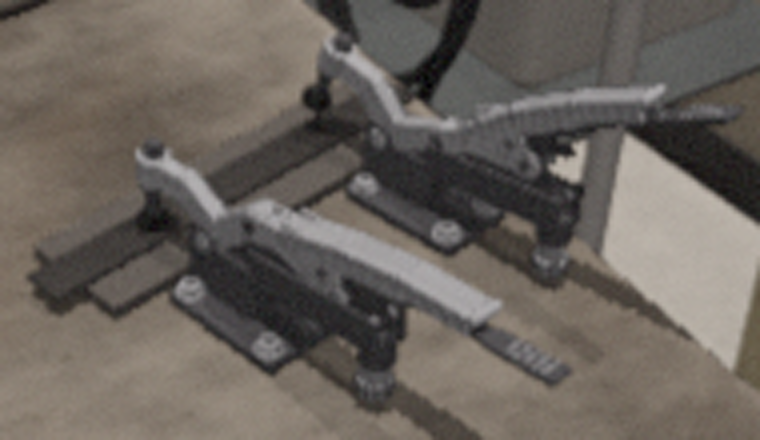

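View pics/c2.png

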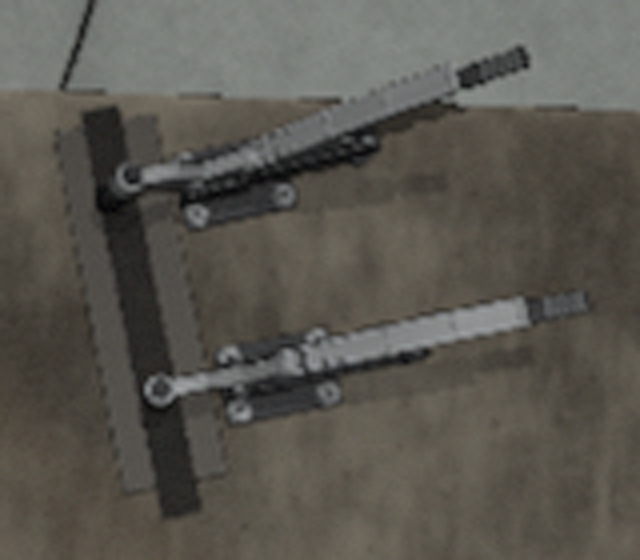

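Far clamp (x≈0.62) is open, so it is clamp_b. The near one is locked, so it is clamp_a. In c2 the handle ends are at (452,78) for b and (527,311) for a, and a's tongue is centred at about (560,306). Next I'll triangulate these.

```bash
cat > h.py <<'E'
import numpy as np
from plant import r
from scipy.spatial.transform import Rotation as R
np.set_printoptions(precision=4,suppress=True)
def ray(c,uv):
    k=r.get_calibration(c);K=k['intrinsics']
    d=np.linalg.inv(K)@[uv[0],uv[1],1]; d=R.from_quat(k['rotation']).apply([d[0],-d[1],-d[2]])
    return np.array(k['eye']),d/np.linalg.norm(d)
def atz(c,uv,z):
    e,d=ray(c,uv); return e+d*(z-e[2])/d[2]
def tri(us,ut):
    e1,d1=ray('scene',us);e2,d2=ray('top',ut)
    t=np.linalg.lstsq(np.c_[d1,-d2],e2-e1,rcond=None)[0]
    p,q=e1+t[0]*d1,e2+t[1]*d2
    return (p+q)/2,np.linalg.norm(p-q)
E
python3 - <<'E'
from h import *
T=lambda u:(u[0]/4+240-.4,u[1]/4+115-.4)
S=lambda u:(u[0]/4+240-.4,u[1]/4+185-.4)
for n,s,t in [('b handle end',(660,93),(452,78)),('b tongue end',(740,112),(525,57)),('b spindle',(342,42),(130,177)),
 ('a handle end',(488,308),(527,311)),('a tongue end',(562,376),(588,303)),('a tongue mid',(530,350),(562,306)),('a spindle',(152,150),(160,390)),
 ('a bolt L',(190,289),(240,410)),('a bolt R',(269,346),(329,392)),('b bolt L',(364,184),(197,215)),('b bolt R',(446,232),(285,195))]:
    print(n,*tri(S(s),T(t)))
# bar & plate direction at known z
for n,p,q,z in [('bar left',(82,112),(163,517),.015),('bar right',(118,105),(203,508),.015),('plate L',(58,132),(125,492),.01),('plate R',(158,117),(224,474),.01)]:
    a,b=atz('top',T(p),z),atz('top',T(q),z); print(n,a,b,np.arctan2(*(a-b)[1::-1]),np.linalg.norm(a-b))
E
```

```text
b handle end [ 0.6442 -0.0222  0.1419] 0.004721122559292536
b tongue end [ 0.6527 -0.0632  0.152 ] 0.003991503427136035
b spindle [0.6011 0.1715 0.0813] 0.0021560237453411937
a handle end [ 0.5086 -0.0683  0.1027] 0.0004345708068384656
a tongue end [ 0.5158 -0.1089  0.0912] 0.0023762409676360767
a tongue mid [ 0.5131 -0.0918  0.0942] 0.0011006771903875015
a spindle [0.467  0.1546 0.0665] 0.00024606831737986187
a bolt L [0.4592 0.1025 0.011 ] 9.001278059088149e-05
a bolt R [0.4704 0.0436 0.0113] 0.0003101558355227417
b bolt L [0.5914 0.1291 0.0115] 0.0004856808484427205
b bolt R [0.6041 0.0699 0.0117] 4.727219960373693e-05
bar left [0.6627 0.2061 0.015 ] [0.3893 0.1541 0.015 ] 0.18814616672608017 0.2782796953192878
bar right [0.6672 0.1817 0.015 ] [0.3949 0.1279 0.015 ] 0.1951225238195321 0.27758456714983953
plate L [0.6504 0.2228 0.01  ] [0.4061 0.179  0.01  ] 0.1775350862207677 0.24823698607626082
plate R [0.6599 0.1548 0.01  ] [0.4172 0.1137 0.01  ] 0.16761274341874868 0.24616786837165894
```

```bash
cat > go.py <<'E'
from h import *
import sys,json
# rows from present pose to target x y z yaw-turn about tool z (deg, total) along a polar arc, n rows
def rows(tgt,turn,n):
    s=r.get_state();p=np.array(s['tool_pos']);Rt=R.from_quat(s['eef_rot'])
    a0,a1=np.arctan2(p[1],p[0]),np.arctan2(tgt[1],tgt[0]);r0,r1=np.hypot(*p[:2]),np.hypot(*tgt[:2])
    out=[]
    for i in range(1,n+1):
        f=i/n;a=a0+f*(a1-a0);q=r0+f*(r1-r0)
        w=np.array([q*np.cos(a),q*np.sin(a),p[2]+f*(tgt[2]-p[2])])
        d=Rt.inv().apply(w-p).round(4);out.append(d.tolist());p=p+Rt.apply(d)
        Rt=Rt*R.from_rotvec([0,0,np.radians(turn/n)])
    return out
if __name__=='__main__':
    v=list(map(float,sys.argv[1:])); print(json.dumps(rows(v[:3],v[3],int(v[4]))))
E
python3 go.py 0.640 -0.0065 0.245 64 16; python3 -c "
from plant import r;s=r.get_state();print(s['clock'])"
```

```text
[[-0.0516, -0.0012, 0.0036], [-0.0516, -0.0018, 0.0068], [-0.0516, -0.0025, 0.0089], [-0.0517, -0.0032, 0.0096], [-0.0518, -0.0038, 0.009], [-0.0517, -0.0045, 0.0074], [-0.0518, -0.0051, 0.0054], [-0.0518, -0.0059, 0.0035], [-0.0517, -0.0064, 0.002], [-0.0518, -0.0072, 0.001], [-0.0518, -0.0078, 0.0004], [-0.0517, -0.0084, 0.0001], [-0.0517, -0.0092, 0.0], [-0.0516, -0.0098, 0.0], [-0.0516, -0.0105, 0.0], [-0.0516, -0.0111, 0.0]]
1.2
```

Call:
play_rows(
  translation=[
    [-0.0516,-0.0012,0.0036],
    [-0.0516,-0.0018,0.0036],
    [-0.0516,-0.0025,0.0036],
    [-0.0517,-0.0032,0.0036],
    [-0.0518,-0.0038,0.0036],
    [-0.0517,-0.0045,0.0036],
    [-0.0518,-0.0051,0.0036],
    [-0.0518,-0.0059,0.0036],
    [-0.0517,-0.0064,0.0036],
    [-0.0518,-0.0072,0.0036],
    [-0.0518,-0.0078,0.0036],
    [-0.0517,-0.0084,0.0036],
    [-0.0517,-0.0092,0.0036],
    [-0.0516,-0.0098,0.0036],
    [-0.0516,-0.0105,0.0036],
    [-0.0516,-0.0111,0.0036],
    [0,0,0],
    [0,0,0],
  ],
  delta_rot=[
    [0,0,4],
    [0,0,4],
    [0,0,4],
    [0,0,4],
    [0,0,4],
    [0,0,4],
    [0,0,4],
    [0,0,4],
    [0,0,4],
    [0,0,4],
    [0,0,4],
    [0,0,4],
    [0,0,4],
    [0,0,4],
    [0,0,4],
    [0,0,4],
    [0,0,0],
    [0,0,0],
  ],
  grip=[-1,-1,-1,-1,-1,-1,-1,-1,-1,-1,-1,-1,-1,-1,-1,-1,-1,-1],
  squeeze=5,
)

```text
clock: 3.45
tool_pos: [0.64, -0.0057, 0.2451]
eef_rot: [0.636, 0.772, 0.001, -0.0]
contact_force: [-0.3, 0.6, 0.6]
opening: 0.005
finger_force: 0.0
```

```bash
python3 - <<'E'
from h import *
import cv2
im=r.snapshot('scene')[140:280,300:470]; cv2.imwrite('pics/c3.png',cv2.resize(im,None,fx=4,fy=4,interpolation=cv2.INTER_CUBIC))
E
```

```text
(no output)
```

View pics/c3.png

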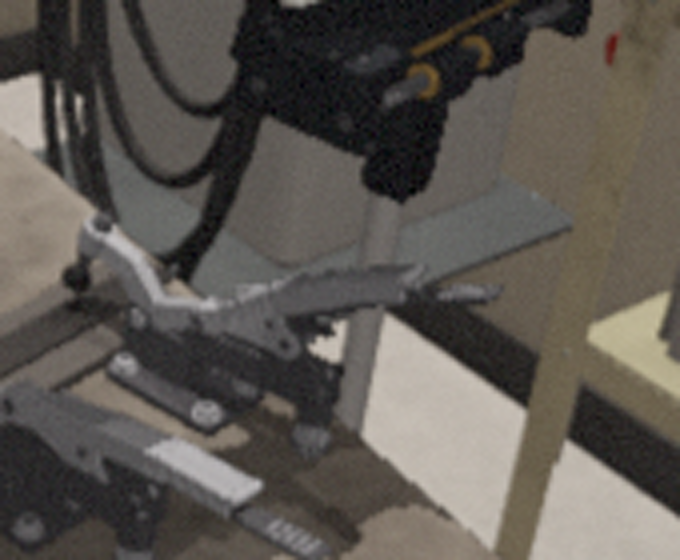

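The closed fingertips, at about (398,190) in the crop, stand over the end part of clamp_b's handle at (415,272). I'm descending.

Call:
play_rows(
  translation=[
    [0,0,0.01],
    [0,0,0.01],
    [0,0,0.008],
    [0,0,0.004],
    [0,0,0],
  ],
  delta_rot=[
    [0,0,0],
    [0,0,0],
    [0,0,0],
    [0,0,0],
    [0,0,0],
  ],
  grip=[-1,-1,-1,-1,-1],
)

```text
clock: 4.12
tool_pos: [0.6398, -0.0065, 0.2127]
eef_rot: [0.636, 0.772, -0.0, -0.0]
contact_force: [-0.1, 0.7, 0.8]
opening: 0.007
finger_force: 0.0
```

Call:
play_rows(
  translation=[
    [0,0,0.003],
    [0,0,0.001],
  ],
  delta_rot=[
    [0,0,0],
    [0,0,0],
  ],
  grip=[-1,-1],
)

```text
clock: 4.38
tool_pos: [0.64, -0.0066, 0.2091]
eef_rot: [0.636, 0.772, 0.0, 0.0]
contact_force: [-0.3, -0.1, -0.2]
opening: 0.005
finger_force: 0.0
```

Call:
play_rows(
  translation=[
    [0,0,0.003],
    [0,0,0.001],
  ],
  delta_rot=[
    [0,0,0],
    [0,0,0],
  ],
  grip=[-1,-1],
)

```text
clock: 4.62
tool_pos: [0.6399, -0.0066, 0.2049]
eef_rot: [0.636, 0.772, -0.0, -0.0]
contact_force: [0.3, -0.2, 0.7]
opening: 0.009
finger_force: 0.0
```

Call:
play_rows(
  translation=[
    [0,0,0.002],
    [0,0,0.001],
  ],
  delta_rot=[
    [0,0,0],
    [0,0,0],
  ],
  grip=[-1,-1],
)

```text
clock: 4.88
tool_pos: [0.6403, -0.0067, 0.2024]
eef_rot: [0.636, 0.772, 0.0, 0.0]
contact_force: [-0.7, -1.0, 3.0]
opening: 0.007
finger_force: 1.6
```

Call:
play_rows(
  translation=[
    [-0.0005,0,0.002],
    [-0.0005,0,0.001],
  ],
  delta_rot=[
    [0,0,0],
    [0,0,0],
  ],
  grip=[-1,-1],
)

```text
clock: 5.12
tool_pos: [0.6406, -0.0077, 0.1993]
eef_rot: [0.636, 0.772, 0.0, 0.0]
contact_force: [-0.5, -0.2, 4.5]
opening: 0.007
finger_force: 1.5
```

Call:
play_rows(
  translation=[
    [-0.0005,0,0.002],
    [-0.0005,0,0.001],
  ],
  delta_rot=[
    [0,0,0],
    [0,0,0],
  ],
  grip=[-1,-1],
)

```text
clock: 5.38
tool_pos: [0.6406, -0.0085, 0.196]
eef_rot: [0.636, 0.772, 0.0, 0.0]
contact_force: [0.9, 0.2, 3.1]
opening: 0.004
finger_force: 1.4
```

Call:
play_rows(
  translation=[
    [-0.001,0,0.002],
    [-0.0005,0,0.002],
    [-0.0005,0,0.001],
  ],
  delta_rot=[
    [0,0,0],
    [0,0,0],
    [0,0,0],
  ],
  grip=[-1,-1,-1],
)

```text
clock: 5.75
tool_pos: [0.6407, -0.0105, 0.1908]
eef_rot: [0.636, 0.772, -0.0, -0.0]
contact_force: [0.2, -1.0, 2.9]
opening: 0.008
finger_force: 1.2
```

Call:
play_rows(
  translation=[
    [-0.001,0,0.002],
    [-0.0005,0,0.002],
    [-0.0005,0,0.001],
  ],
  delta_rot=[
    [0,0,0],
    [0,0,0],
    [0,0,0],
  ],
  grip=[-1,-1,-1],
)

```text
clock: 6.12
tool_pos: [0.6411, -0.0124, 0.1859]
eef_rot: [0.636, 0.772, -0.0, -0.0]
contact_force: [0.9, -0.5, 2.1]
opening: 0.005
finger_force: 1.0
```

Call:
play_rows(
  translation=[
    [-0.001,0,0.002],
    [-0.0005,0,0.001],
  ],
  delta_rot=[
    [0,0,0],
    [0,0,0],
  ],
  grip=[-1,-1],
)

```text
clock: 6.38
tool_pos: [0.6413, -0.0136, 0.1828]
eef_rot: [0.636, 0.772, 0.0, -0.0]
contact_force: [1.2, 0.6, 1.7]
opening: 0.006
finger_force: 0.9
```

Call:
play_rows(
  translation=[
    [-0.0007,0,0.002],
    [-0.0005,0,0.001],
  ],
  delta_rot=[
    [0,0,0],
    [0,0,0],
  ],
  grip=[-1,-1],
)

```text
clock: 6.62
tool_pos: [0.6415, -0.0147, 0.1798]
eef_rot: [0.636, 0.772, 0.0, -0.0]
contact_force: [0.9, 0.3, 2.1]
opening: 0.006
finger_force: 0.7
```

Call:
play_rows(
  translation=[
    [-0.0007,0,0.002],
    [-0.0005,0,0.001],
  ],
  delta_rot=[
    [0,0,0],
    [0,0,0],
  ],
  grip=[-1,-1],
)

```text
clock: 6.88
tool_pos: [0.6418, -0.0156, 0.177]
eef_rot: [0.636, 0.772, 0.0, -0.0]
contact_force: [-0.3, 2.9, 2.2]
opening: 0.004
finger_force: 1.6
```

Call:
play_rows(
  translation=[
    [-0.0005,0,0.001],
    [-0.0003,0,0.001],
  ],
  delta_rot=[
    [0,0,0],
    [0,0,0],
  ],
  grip=[-1,-1],
)

```text
clock: 7.12
tool_pos: [0.642, -0.0163, 0.1751]
eef_rot: [0.636, 0.772, 0.0, -0.0]
contact_force: [-1.4, 3.2, 3.1]
opening: 0.003
finger_force: 1.9
```

Call:
play_rows(
  translation=[
    [0,0,0.001],
    [0,0,0.001],
  ],
  delta_rot=[
    [0,0,0],
    [0,0,0],
  ],
  grip=[-1,-1],
)

```text
clock: 7.38
tool_pos: [0.642, -0.0168, 0.1731]
eef_rot: [0.636, 0.772, 0.0, -0.0]
contact_force: [-0.6, 3.9, 3.1]
opening: 0.005
finger_force: 2.0
```

Call:
play_rows(
  translation=[
    [0,0,0.001],
    [0,0,0.001],
  ],
  delta_rot=[
    [0,0,0],
    [0,0,0],
  ],
  grip=[-1,-1],
)

```text
clock: 7.62
tool_pos: [0.6421, -0.0173, 0.1711]
eef_rot: [0.636, 0.772, -0.0, 0.0]
contact_force: [0.2, 3.0, 3.7]
opening: 0.007
finger_force: 1.9
```

Call:
play_rows(
  translation=[
    [0,0,0.001],
  ],
  delta_rot=[
    [0,0,0],
  ],
  grip=[-1],
)

```text
clock: 7.75
tool_pos: [0.6421, -0.0174, 0.1701]
eef_rot: [0.636, 0.772, -0.0, 0.0]
contact_force: [0.6, 3.0, 3.8]
opening: 0.009
finger_force: 1.8
```

Call:
play_rows(
  translation=[
    [0,0,0.001],
  ],
  delta_rot=[
    [0,0,0],
  ],
  grip=[-1],
)

```text
clock: 7.88
tool_pos: [0.6422, -0.0176, 0.1691]
eef_rot: [0.636, 0.771, -0.0, 0.0]
contact_force: [0.8, 0.4, 3.6]
opening: 0.008
finger_force: 1.7
```

Call:
play_rows(
  translation=[
    [0,0,0.001],
  ],
  delta_rot=[
    [0,0,0],
  ],
  grip=[-1],
)

```text
clock: 8.0
tool_pos: [0.6422, -0.0178, 0.168]
eef_rot: [0.636, 0.771, -0.0, 0.0]
contact_force: [0.7, 0.6, 2.8]
opening: 0.008
finger_force: 1.5
```

Call:
play_rows(
  translation=[
    [0,0,0.001],
  ],
  delta_rot=[
    [0,0,0],
  ],
  grip=[-1],
)

```text
clock: 8.12
tool_pos: [0.6423, -0.018, 0.1671]
eef_rot: [0.636, 0.771, -0.0, 0.001]
contact_force: [1.7, -0.7, 3.0]
opening: 0.004
finger_force: 1.3
```

Call:
play_rows(
  translation=[
    [0,0,0.001],
  ],
  delta_rot=[
    [0,0,0],
  ],
  grip=[-1],
)

```text
clock: 8.25
tool_pos: [0.6423, -0.0182, 0.1661]
eef_rot: [0.636, 0.771, -0.0, 0.001]
contact_force: [1.5, -1.5, 2.4]
opening: 0.004
finger_force: 1.1
```

Call:
play_rows(
  translation=[
    [0,0,0.001],
  ],
  delta_rot=[
    [0,0,0],
  ],
  grip=[-1],
)

```text
clock: 8.38
tool_pos: [0.642, -0.018, 0.1649]
eef_rot: [0.636, 0.771, -0.0, 0.0]
contact_force: [0.5, -0.2, 2.1]
opening: 0.007
finger_force: 0.8
```

Call:
play_rows(
  translation=[
    [0,0,0.001],
  ],
  delta_rot=[
    [0,0,0],
  ],
  grip=[-1],
)

```text
clock: 8.5
tool_pos: [0.6416, -0.0173, 0.1637]
eef_rot: [0.636, 0.772, -0.0, -0.0]
contact_force: [1.1, 0.7, 0.8]
opening: 0.006
finger_force: 0.3
```

Call:
play_rows(
  translation=[
    [0,0,0.001],
  ],
  delta_rot=[
    [0,0,0],
  ],
  grip=[-1],
)

```text
clock: 8.62
tool_pos: [0.6414, -0.0168, 0.1626]
eef_rot: [0.636, 0.772, -0.0, -0.001]
contact_force: [0.7, 0.9, 0.2]
opening: 0.005
finger_force: 0.0
```

Call:
play_rows(
  translation=[
    [0,0,0],
  ],
  delta_rot=[
    [0,0,0],
  ],
  grip=[-1],
)

```text
clock: 8.75
tool_pos: [0.6415, -0.0167, 0.1626]
eef_rot: [0.636, 0.772, -0.0, -0.001]
contact_force: [0.6, -0.6, 0.0]
opening: 0.006
finger_force: 0.0
```

Call:
play_rows(
  translation=[
    [0,0,-0.003],
    [0,0,-0.005],
  ],
  delta_rot=[
    [0,0,0],
    [0,0,0],
  ],
  grip=[-1,-1],
)

```text
clock: 9.0
tool_pos: [0.6419, -0.0169, 0.1713]
eef_rot: [0.636, 0.772, -0.0, -0.0]
contact_force: [0.6, 0.1, -0.2]
opening: 0.004
finger_force: 0.0
```

Call:
play_rows(
  translation=[
    [0,0,-0.02],
    [0,0,-0.03],
    [-0.019,-0.047,0],
    [-0.019,-0.047,0],
    [-0.019,-0.047,0],
    [0,0,0],
    [0,0,0],
    [0,0,0],
  ],
  delta_rot=[
    [0,0,0],
    [0,0,0],
    [0,0,0],
    [0,0,0],
    [0,0,0],
    [0,7.5,0],
    [0,7.5,0],
    [0,0,0],
  ],
  grip=[-1,-1,-1,-1,-1,-1,-1,-1],
)

```text
clock: 10.0
tool_pos: [0.5146, -0.1031, 0.221]
eef_rot: [0.633, 0.763, 0.083, -0.1]
contact_force: [-0.3, 0.2, 0.4]
opening: 0.005
finger_force: 0.0
```

```bash
python3 - <<'E'
from h import *
import cv2
s=r.get_state();T=R.from_quat(s['eef_rot']);p=np.array(s['tool_pos'])
print(s['clock'],p,'tip c',p+T.apply([0,0,.064]),'rear corner',p+T.apply([-.009,0,.064]),'x',T.apply([1,0,0]),'z',T.apply([0,0,1]))
im=r.snapshot('scene')[150:300,240:430]; cv2.imwrite('pics/c4.png',cv2.resize(im,None,fx=4,fy=4,interpolation=cv2.INTER_CUBIC))
E
```

```text
10.0 [ 0.5146 -0.1031  0.221 ] tip c [ 0.5116 -0.0869  0.1591] rear corner [ 0.5132 -0.0955  0.1568] x [-0.1788  0.9496  0.2575] z [-0.0471  0.2531 -0.9663]
```

View pics/c4.png

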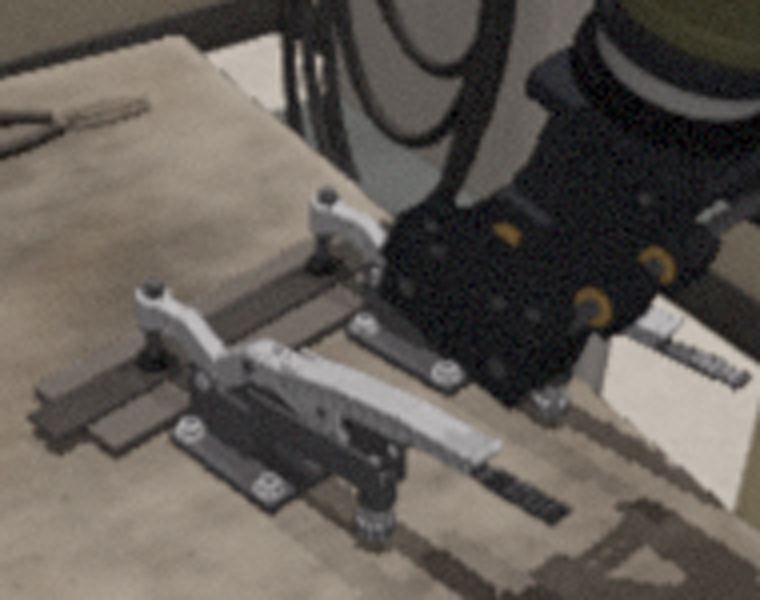

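Clamp_b stays locked: its handle is level with its end near (660,320), and its foot is down on the bar at (322,255). The tool is above clamp_a's tongue, which spans (480,470) to (565,515). Next I lower onto the tongue.

Call:
play_rows(
  translation=[
    [-0.004,0,0.019],
    [-0.004,0,0.019],
    [-0.003,0,0.013],
    [-0.0006,0,0.004],
    [0,0,0],
  ],
  delta_rot=[
    [0,0,0],
    [0,0,0],
    [0,0,0],
    [0,0,0],
    [0,0,0],
  ],
  grip=[-1,-1,-1,-1,-1],
)

```text
clock: 10.68
tool_pos: [0.514, -0.0965, 0.1651]
eef_rot: [0.63, 0.765, 0.083, -0.101]
contact_force: [0.6, -0.0, -0.2]
opening: 0.004
finger_force: 0.0
```

Call:
play_rows(
  translation=[
    [-0.0008,0,0.003],
    [-0.0005,0,0.002],
  ],
  delta_rot=[
    [0,0,0],
    [0,0,0],
  ],
  grip=[-1,-1],
)

```text
clock: 10.92
tool_pos: [0.5141, -0.097, 0.16]
eef_rot: [0.631, 0.765, 0.083, -0.1]
contact_force: [0.1, 0.7, 0.6]
opening: 0.003
finger_force: 0.0
```

Call:
play_rows(
  translation=[
    [-0.0005,0,0.002],
    [-0.0005,0,0.002],
  ],
  delta_rot=[
    [0,0,0],
    [0,0,0],
  ],
  grip=[-1,-1],
)

```text
clock: 11.18
tool_pos: [0.5139, -0.0969, 0.1556]
eef_rot: [0.631, 0.765, 0.083, -0.101]
contact_force: [0.2, 0.1, 0.3]
opening: 0.005
finger_force: 0.0
```

Call:
play_rows(
  translation=[
    [-0.0033,0,0.0],
    [-0.0003,0,0.001],
  ],
  delta_rot=[
    [0,0,0],
    [0,0,0],
  ],
  grip=[-1,-1],
)

```text
clock: 11.42
tool_pos: [0.5146, -0.1003, 0.1538]
eef_rot: [0.631, 0.765, 0.083, -0.101]
contact_force: [-0.8, -0.2, 1.8]
opening: 0.004
finger_force: 0.5
```

Call:
play_rows(
  translation=[
    [-0.0005,0,0.002],
    [-0.0003,0,0.001],
  ],
  delta_rot=[
    [0,0,0],
    [0,0,0],
  ],
  grip=[-1,-1],
)

```text
clock: 11.68
tool_pos: [0.5148, -0.1006, 0.1507]
eef_rot: [0.631, 0.765, 0.083, -0.1]
contact_force: [-0.5, -3.1, 3.7]
opening: 0.005
finger_force: 1.9
```

Call:
play_rows(
  translation=[
    [-0.0005,0,0.002],
  ],
  delta_rot=[
    [0,0,0],
  ],
  grip=[-1],
)

```text
clock: 11.8
tool_pos: [0.5148, -0.1008, 0.1489]
eef_rot: [0.631, 0.765, 0.083, -0.1]
contact_force: [-0.5, -3.4, 6.6]
opening: 0.005
finger_force: 3.3
```

Call:
play_rows(
  translation=[
    [-0.0003,0,0.001],
  ],
  delta_rot=[
    [0,0,0],
  ],
  grip=[-1],
)

```text
clock: 11.92
tool_pos: [0.5148, -0.1007, 0.1477]
eef_rot: [0.631, 0.765, 0.083, -0.1]
contact_force: [0.6, -2.0, 3.8]
opening: 0.006
finger_force: 1.8
```

Call:
play_rows(
  translation=[
    [-0.0003,0,0.001],
  ],
  delta_rot=[
    [0,0,0],
  ],
  grip=[-1],
)

```text
clock: 12.05
tool_pos: [0.5147, -0.1001, 0.1465]
eef_rot: [0.631, 0.765, 0.083, -0.1]
contact_force: [0.3, -1.6, 2.1]
opening: 0.006
finger_force: 0.9
```

Call:
play_rows(
  translation=[
    [-0.0003,0,0.001],
  ],
  delta_rot=[
    [0,0,0],
  ],
  grip=[-1],
)

```text
clock: 12.18
tool_pos: [0.5146, -0.0999, 0.1453]
eef_rot: [0.631, 0.765, 0.083, -0.101]
contact_force: [0.7, -2.1, 2.3]
opening: 0.004
finger_force: 0.9
```

Call:
play_rows(
  translation=[
    [-0.0003,0,0.001],
    [0,0,0],
  ],
  delta_rot=[
    [0,0,0],
    [0,0,0],
  ],
  grip=[-1,-1],
)

```text
clock: 12.42
tool_pos: [0.5146, -0.1, 0.1443]
eef_rot: [0.631, 0.765, 0.083, -0.101]
contact_force: [0.7, -2.2, 1.3]
opening: 0.006
finger_force: 0.9
```

Call:
play_rows(
  translation=[
    [0.001,0,-0.004],
    [0.002,0,-0.008],
  ],
  delta_rot=[
    [0,0,0],
    [0,0,0],
  ],
  grip=[-1,-1],
)

```text
clock: 12.68
tool_pos: [0.5144, -0.0995, 0.1572]
eef_rot: [0.63, 0.765, 0.083, -0.101]
contact_force: [-0.3, 1.2, 0.8]
opening: 0.002
finger_force: 0.7
```

Call:
play_rows(
  translation=[
    [0.002,0,-0.008],
    [0.002,0,-0.01],
    [0.003,0,-0.012],
    [0.003,0,-0.015],
    [0.005,0,-0.02],
    [0.005,0,-0.02],
    [0.005,0,-0.02],
    [0,0,-0.02],
  ],
  delta_rot=[
    [0,0,0],
    [0,0,0],
    [0,0,0],
    [0,0,0],
    [0,0,0],
    [0,0,0],
    [0,0,0],
    [0,0,0],
  ],
  grip=[-1,-1,-1,-1,-1,-1,-1,-1],
)

```text
clock: 13.68
tool_pos: [0.5159, -0.1086, 0.2855]
eef_rot: [0.631, 0.765, 0.083, -0.1]
contact_force: [0.3, -0.8, -0.9]
opening: 0.004
finger_force: 0.0
```

Call:
play_rows(
  translation=[
    [-0.03,0,-0.04],
    [-0.03,0,-0.04],
    [-0.03,0,-0.03],
    [0,0,0],
  ],
  delta_rot=[
    [0,0,0],
    [0,0,0],
    [0,0,0],
    [0,0,0],
  ],
  grip=[-1,-1,-1,-1],
)

```text
clock: 14.18
tool_pos: [0.5383, -0.226, 0.3689]
eef_rot: [0.633, 0.763, 0.083, -0.098]
contact_force: [-0.5, 0.5, -0.5]
opening: 0.007
finger_force: 0.0
```

```bash
python3 - <<'E'
from h import *
import cv2
a=r.snapshot('scene'); b=r.snapshot('top'); cv2.imwrite('pics/s5.png',a);cv2.imwrite('pics/t5.png',b)
f=lambda i,y,x:cv2.resize(i[y:y+110,x:x+190],None,fx=4,fy=2.72*4/2.72*0.68,interpolation=cv2.INTER_CUBIC)
A=cv2.resize(a[185:295,240:430],None,fx=2.7,fy=2.7,interpolation=cv2.INTER_CUBIC);B=cv2.resize(b[115:255,225:415],None,fx=2,fy=2,interpolation=cv2.INTER_CUBIC)
B=cv2.copyMakeBorder(B,0,0,0,A.shape[1]-B.shape[1],cv2.BORDER_CONSTANT)
cv2.imwrite('pics/c5.png',np.vstack([A,B]))
for c in ['scene','top']:
    for t in ['flat_bar','pliers','nut','soapstone','clamp_b_grip','clamp_a_tail']:
        print(c,t,[(np.round(d['point'],3).tolist(),round(d['confidence'],2)) for d in r.look_for(c,t)])
print(r.get_state()['clock'])
E
```

```text
scene flat_bar [([0.483, 0.16, 0.019], 0.73), ([0.626, 0.058, 0.062], 0.45)]
scene pliers [([0.517, 0.428, 0.008], 0.78), ([0.505, -0.056, 0.14], 0.75), ([0.466, 0.157, 0.038], 0.27)]
scene nut [([0.356, 0.444, 0.02], 0.61)]
scene soapstone []
scene clamp_b_grip [([0.63, 0.015, 0.083], 0.89), ([0.624, 0.061, 0.063], 0.33)]
scene clamp_a_tail [([0.502, -0.057, 0.139], 0.69)]
top flat_bar [([0.521, 0.163, 0.013], 0.82), ([0.489, 0.053, 0.068], 0.63)]
top pliers [([0.528, 0.428, 0.008], 0.75), ([0.487, 0.052, 0.071], 0.24)]
top nut []
top soapstone [([0.338, 0.344, 0.007], 0.62)]
top clamp_b_grip [([0.634, 0.018, 0.088], 0.76)]
top clamp_a_tail [([0.529, 0.425, 0.008], 0.15)]
14.875
```

View pics/c5.png

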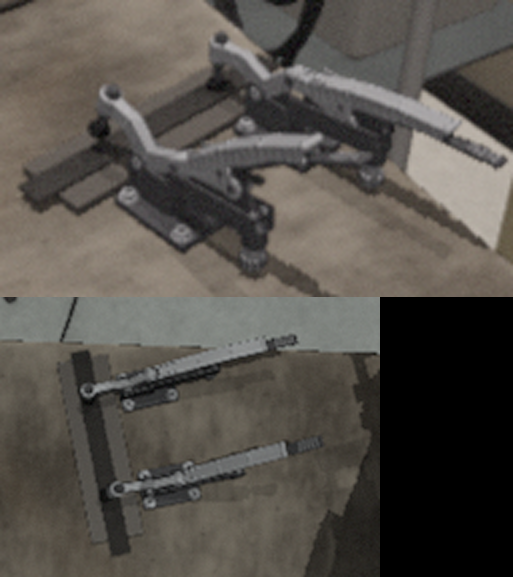

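The near clamp_a is now wide open: its handle end is raised at (320,140) and its foot is off the bar at (98,128). The far clamp_b is locked with its foot on the bar at (215,85). The bar and the bystanders are where they were, and the robot is clear.

```bash
python3 -c "
from plant import r
print(r.finish_job())"
```

```text
the job is handed in; nothing more can be done
None
```

The job is handed in: clamp_b snapped shut on the bar at no more than about 5 N on its handle and I eased off at once, then the release lever freed clamp_a, which sprang wide open. In the last pictures the bar and the things round it showed no shift; the finish call reported no verdict.

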